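Fold the pan trivet and hang it in the worktop cabinet

ROBOT

A 6-joint arm with a two-finger parallel gripper is mounted at the origin on a cart in front of the work surface, level with it; the furniture and walls round the work are solid. World frame = base frame: x ahead of the robot, y to its left, z up, the work surface at z = 0. Lengths are in m, angles in rad, forces in N, time in s.
With the tool pointing down it reaches from about 0.425 to 0.95 m from the base axis. Payload 3.5 kg.
Tool frame: the origin (TCP) lies at the very end of the fingers, on their centre line; the grasp point (between the pads) lies 19 mm behind it (r.tcp_to_grasp is the distance from the TCP to the grasp point, in m); z points along the fingers, y is the line along which they close (so a half turn about z gives the same grasp; the last joint's range is limited). The gripper opens to 85 mm and grips with 20 to 120 N. Pads are 22 mm wide; open, the fingers measure 114 mm over their backs; the gripper's body (76 mm by 85 mm) begins 54 mm behind the grasp point. The pads swing forward as they close: fully open they stand 13 mm farther back than shut.
Start: joints at [0.954, 0.286, 1.577, -0, 1.279, -0.15], TCP at [0.304, 0.603, 0.231] pointing down, gripper open.
Joint ranges: [-2.77, 2.77], [-0.9, 2.22], [0.21, 2.48], [-1.53, 4.67], [0.24, 2.81], [-2.84, 2.84]. Speed limits (rad/s): [2.79, 2.79, 3.14, 3.14, 3.14, 3.14].

INTERFACE

Orientations are given as a unit quaternion [w, x, y, z].
In Python, from rig import r, imaging, job_done gives the robot as it stands.
- The arm moves only by the shell command python3 -m jog 'ROWS' [OPENING] [FORCE]. ROWS is JSON, a list of rows, each an object of numbers: "tx", "ty", "tz": the shift along the world's x, y, z in cm; "ax", "ay", "az": the turn, a rotation vector about the world's x, y, z in rad. In form: [{"tx": .., "ty": .., "tz": .., "ax": .., "ay": .., "az": ..}, ...]. A call has 1 to 12 rows; each row is the pose to reach, as a shift and turn from the pose commanded when the call began; what a row does not reach only later rows make up. A row lasts 1/8 s, in which the tool goes at most 62.5 mm and 10.7 degrees, less where a joint would pass 70% of its speed; a pose out of reach is approached as far as the arm can. A call with a gripper value outside its range is refused whole. OPENING is the finger opening in cm, from 0 to 8.54, set as the call begins (- or left out, the last holds). The fingers move at their own pace and stop on an object; FORCE is the grip in N (left out, the last holds). Time passes only in rows, so rows that repeat a pose let the fingers close. It gives the time, the measured TCP pose, the force, the opening and the grip force at its end, in the units of the state.
- r.get_state(): the state, without advancing time (a new reading comes with each control period).
- imaging.camera(name): name is "scene" or "top"; returns the picture (480x640x3 uint8, red, green, blue); there is no depth.
- imaging.calibration(name): a dict with "camera_matrix" (3x3 intrinsics, pixels), "world_to_cam" (4x4, takes a point from world to camera coordinates). Camera axes: x right, y up, looking along -z (the intrinsics and any distortion apply to the point x, -y, -z); pixel columns grow to the right and rows downward; lengths in m; the calibration is good to about 2 mm. A picture is of the moment at which its call begins. calibration takes no time and is no camera call.
- job_done(): hands the job in; it is judged then, once.
Trained networks look in the newest picture that a camera, given by its name, has taken for a name from the list of things; names that differ only in an ending like _2 or _b are one class to them, and where a whole thing is asked for, a point or a joint stands for the part that bears it (a point fixed in the world has none). Each returns a list of dicts, best first, with "p" (0 to 1); they miss things now and then, are a little off and sometimes report something else, mostly with a low value. They report only what shows in the picture. A call takes as long as a camera call.
- imaging.recognise(name, camera): "point" ([x, y, z] in m, in world coordinates, good to about 4 mm: the middle of the surface that is visible of it).
- imaging.cut_out(name, camera): "pixels" (480x640 bool, what is visible of it).
- imaging.tip_of(name, camera): "point" ([x, y, z] in m, in world coordinates, good to about 4 mm: a listed point, or the origin of a listed thing).
The state is a dict: "time": time; "joint_positions": joint angles; "dq": joint speeds; "tau": joint torques, N m; "ee_pos": TCP position; "tcp_rot": TCP orientation; "force": force on the tool from outside, world axes, zero at the start; "torque": the same for the moment, N m; "opening": opening from 0.0 (shut) to 1.0 (fully open); "finger_force": force on a finger pad.
Only numpy, scipy, OpenCV 4.12 (cv2) and the standard library are available. Lean on these libraries where they do the work, as an engineer would, in place of code of your own. Each camera call takes 0.05 s, during which the arm holds its last target. There are 200 camera calls.

TASK

The hob is about to be used: snap the open wooden trivet that lies on it fully shut, then hang it by its steel ring on the hook inside the narrow left bay of the small worktop cabinet, so that it hangs there freely and still. Do not touch the cabinet's oak face frame with the trivet or the robot, and leave the other things where they are.

Things in the scene. Friction and masses are not known exactly. Their poses are not given: they have to be found in the camera images.
- trivet: Folding pan trivet of beech, 0.21 kg, flat on the black hob (top z = 5 mm). Two bars, each 156 long, 11 wide, 16 mm thick, cross like scissors at a mid pivot; this body is bar A, which carries the ring. Origin: on the pivot axis, at the underside; x along A to the ring, z up. A lies at y 0..+11 mm ahead of the pivot and y -11..0 behind it, B mirrored: folded, they form one bar 22 mm wide.
- trivet_pivot (a point): Pivot of the two bars, 8 mm above the underside. Pinching the two arms of one side (ring side or the other, alike) across the mid-line between them folds the trivet. Open, they measure about 67 mm over their outsides at 45 mm from the pivot and 48 mm at 25 mm from it; the mid-line of the ring-side arms lies at (yaw of A - 0.45 rad) when open.
- trivet_hinge (a joint): Hinge of bar B against bar A, rad: 0 fully open (stop, at the start), 0.9 fully folded (stop). Open, B is turned 0.9 rad clockwise (seen from above) from its folded place beside A. An over-centre spring, about 0.11 N m at either stop, holds it there and snaps it on towards the other stop once it is past the middle (0.45). Folding takes some 3 to 5 N at the arms.
- trivet_ring (a point): Centre of the rigid steel hanging ring on bar A, 96 mm along +x from the pivot, 8 mm above the underside; 7 mm wire, inner diameter 30, outer 44 mm, lying in the trivet's plane (its hole runs along the trivet's z axis). The trivet is 196 mm long in all.
- cabinet: Small fixed worktop cabinet, cream with oak front and roof, 225 wide, 345 high, 256 mm deep. Origin: centre of its underside; x points into it, away from the robot, y to its left. Front face at x = -136 mm. The left bay (y -24 to +100 mm) is empty but for the hook; floor at 12, roof underside at 331 mm, back wall at x = +114 mm. The right bay holds spice jars.
- cabinet_frame: Oak face frame of the cabinet, 16 mm thick (cabinet x -136 to -120 mm; same origin and axes as the cabinet), not to be touched. Its clear opening into the left bay is 118 mm wide (cabinet y -21.5 to +96.5 mm) and runs from z = 20 to 319 mm.
- hook_tip (a point): Tip (8 mm ball) of the steel hook in the middle of the left bay: cabinet (-95, 37.5, 258) mm, 41 mm behind the front face. The hook, of 6 mm rod, comes down from the roof to its valley, whence a 35 mm prong rises towards the robot at 47 degrees to this tip. The ring goes over the tip along the prong, the trivet sloping 25 to 45 degrees, ring forward and up.
- hook_valley (a point): Lowest point of the hook's centre line, where the ring's wire comes to rest: cabinet (-71, 37.5, 232) mm. With the trivet hanging, the ring's centre is about 7 mm below this point and the trivet's lower end some 50 mm above the worktop. Released at a slope it swings for 3 to 6 s.
- cook_book: green cloth-bound cook book lying flat on the cabinet's roof (167 x 245 x 36 mm); bystander. Above all this, wall cabinets hang over the back of the worktop: their undersides at z = 620 mm, their fronts at world x = 535 mm
- mug: small white cup, 83 mm over the handle, 55 high, on the drip tray of the coffee machine, origin under its middle; bystander
- lemon: lemon, 71 x 53 x 51 mm, on the breakfast board, origin under its middle; bystander
- garlic: garlic bulb, 56 mm, on the breakfast board, origin under its middle; bystander
- tin: low food tin, diameter 86, height 40 mm, at the front, right of the breakfast board, origin under its middle; bystander
- salt: small grey salt mill, diameter 44, height 90 mm, origin under its middle; bystander

How it is judged:
On the way, in this order (a step that is already met when the one before it is completed fails the run):
1. the trivet is snapped fully shut (value of joint trivet_hinge above 0.84 rad), for 0.2 s.
2. the trivet's ring is on the hook and the trivet hangs from it (distance between trivet_ring and hook_valley below 0.022 m and angle between trivet's own x axis and vertical below 0.25 rad), for 0.2 s.
At the end, for the whole second after the job is handed in: The trivet is folded (hinge above 0.84 rad) and hangs from the hook: ring centre within 22 mm of the hook's valley, ring up and long axis within 0.25 rad of vertical, released and at rest (below 0.05 m/s and 0.5 rad/s) (all of step 2 and value of joint trivet_hinge above 0.84 rad and linear speed of trivet below 0.05 m/s and angular speed of trivet below 0.5 rad/s); the robot touches nothing.
It fails at once if the cabinet's oak face frame is touched (more than 0.5 N) by the trivet or the robot (contact force between cabinet_frame and anything else above 0.5 N).
It fails at once if a bystander is moved by more than 20 mm (distance of any of cook_book, mug, lemon, garlic, tin, salt from where it was at the start of the episode above 0.02 m).
It also fails if it takes over 59 s, if anything falls off the work surface, if the arm or the gripper's body presses on something with over 40 N, if the wrist force passes 120 N, or if a joint passes its speed limit or range.

## Working session

There is one attempt and no reset: what is moved stays moved. The work goes in short steps, Python scripts to look and compute and a shell command to move; the robot and the scene stay as the last step left them, time stands still between calls to the robot, and variables do not carry over. Pictures are saved under pics/ and viewed, at most 10 in all, crops included, and the job is handed in when it is done.

```bash
mkdir -p pics; ls; python3 - <<'E'
from rig import r, imaging
import cv2, numpy as np
for c in ("scene","top"):
    im=imaging.camera(c); cv2.imwrite(f"pics/{c}0.png",im[:,:,::-1])
    for n in ("trivet_pivot","trivet_ring","trivet","hook_tip","hook_valley","cabinet","salt","tin","lemon"):
        print(c,n,[(np.round(d["point"],4).tolist(),round(d["p"],2)) for d in imaging.tip_of(n,c)[:2]])
s=r.get_state(); print(s, r.tcp_to_grasp)
E
```

```text
pics
scene trivet_pivot [([0.5165, 0.3118, 0.0117], 0.73), ([0.3781, -0.0642, 0.0083], 0.24)]
scene trivet_ring [([0.6149, 0.3372, 0.0114], 0.88)]
scene trivet [([0.5205, 0.3077, 0.0035], 0.86)]
scene hook_tip [([0.5902, -0.255, 0.2618], 0.76)]
scene hook_valley [([0.6142, -0.2556, 0.2321], 0.74), ([0.5192, 0.3126, 0.0132], 0.72)]
scene cabinet [([0.6822, -0.3007, 0.0018], 0.96)]
scene salt [([0.5271, 0.1018, 0.0031], 0.94)]
scene tin [([0.4268, -0.2835, -0.0001], 0.81)]
scene lemon [([0.3767, -0.0643, 0.0083], 0.78), ([0.6151, 0.3352, 0.0118], 0.48)]
top trivet_pivot [([0.5197, 0.3081, 0.0121], 0.58)]
top trivet_ring []
top trivet [([0.5154, 0.3109, 0.0065], 0.7)]
top hook_tip [([0.5887, -0.2547, 0.2549], 0.91), ([0.5251, 0.0996, 0.0007], 0.72)]
top hook_valley [([0.6117, -0.2576, 0.23], 0.89)]
top cabinet [([0.6838, -0.2979, -0.0023], 0.82)]
top salt [([0.5251, 0.096, 0.0036], 0.61)]
top tin [([0.4247, -0.2862, 0.003], 0.78)]
top lemon [([0.3827, -0.0631, 0.0144], 0.5)]
{'time': 1.0, 'joint_positions': array([ 9.54001384e-01,  2.86299149e-01,  1.57668235e+00,  1.05166060e-06,
        1.27860594e+00, -1.50017539e-01]), 'dq': array([ 0.00122049, -0.00010681, -0.00024629,  0.00090926,  0.0004652 ,
       -0.00130651]), 'tau': array([-4.75229190e-04, -4.05992281e+01, -2.92939067e+01, -1.91101485e-04,
        7.37329992e-04, -2.42012234e-06]), 'ee_pos': array([0.30373661, 0.60279225, 0.23133501]), 'tcp_rot': array([5.08458840e-07, 2.31275821e-01, 9.72888223e-01, 2.60661359e-06]), 'force': array([ 0.41824053,  0.11756622, -0.73838111]), 'torque': array([-0.01701045,  0.00645591,  0.00397338]), 'finger_force': 0.0, 'opening': 0.9999923455544725} 0.0187
```

View pics/scene0.png

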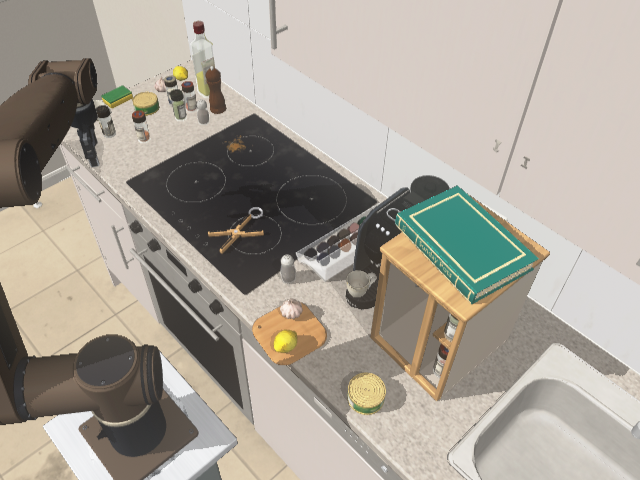

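View pics/top0.png

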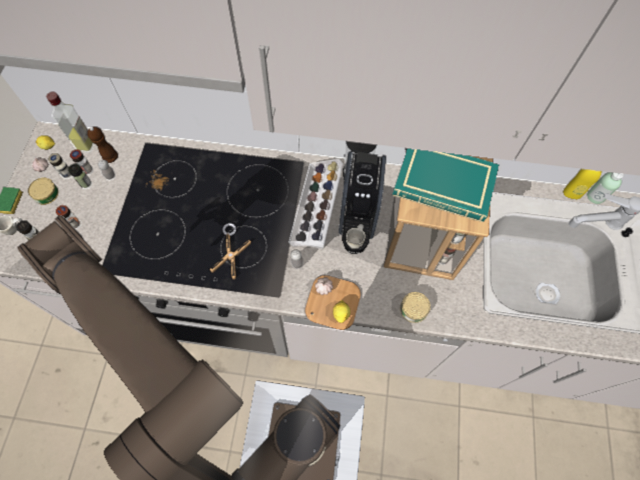

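Scene0 shows the open trivet at about (237,234) with its ring at (256,213). The cabinet's left bay is at about (405,310), and the tin, lemon, salt and mug stand in between. Top0 agrees: ring (230,229), pivot (232,257). I'll refine the trivet and cabinet poses by fitting silhouettes.

```bash
cat > h.py <<'E'
from rig import r, imaging
import cv2, numpy as np
from scipy.optimize import minimize
from scipy.spatial.transform import Rotation as R
def proj(c,P):
    k=imaging.calibration(c); K=np.array(k["camera_matrix"]); T=np.array(k["world_to_cam"])
    q=np.asarray(P)@T[:3,:3].T+T[:3,3]; q=q*[1,-1,-1]; q=q@K.T; return q[:,:2]/q[:,2:]
S=4
def box(x0,x1,y0,y1,z0,z1): return np.array([[x,y,z] for x in(x0,x1) for y in(y0,y1) for z in(z0,z1)])
def fill(m,c,P,v=1):
    h=cv2.convexHull(((proj(c,P)+.5)*S-.5).astype(np.float32)); cv2.fillPoly(m,[np.round(h*16).astype(np.int32)],v,shift=4)
def rz(a,P): return R.from_euler('z',a).apply(P)
def trivet(c,p,hinge=0.):
    m=np.zeros((480*S,640*S),np.float32); x,y,a=p; t=[x,y,.005]
    th=np.linspace(0,2*np.pi,48)
    for rad,v in((.022,1),(.015,0)):
        for z in((.0045,.0115) if v else (.008,)):
            fill(m,c,rz(a,np.c_[.096+rad*np.cos(th),rad*np.sin(th),0*th+z])+t,v)
    for s,ang in((1,a),(-1,a-.9+hinge)):
        for e in(1,-1):
            y0,y1=sorted((0,.011*s*e)); x0,x1=sorted((0,.078*e))
            fill(m,c,rz(ang,box(x0,x1,y0,y1,0,.016))+t)
    return cv2.resize(m,(640,480),interpolation=cv2.INTER_AREA)
def fit(f,masks,p0,step):
    def cost(p): 
        return sum(1-np.minimum(f(c,p),M).sum()/np.maximum(f(c,p),M).sum() for c,M in masks.items())
    p0=np.array(p0); sx=np.vstack([p0]+[p0+np.eye(len(p0))[i]*step[i] for i in range(len(p0))])
    o=minimize(cost,p0,method="Nelder-Mead",options=dict(initial_simplex=sx,maxiter=90,xatol=1e-4,fatol=1e-4)); return o.x,o.fun
E
python3 - <<'E'
from h import *
tm={};fm={}
for c in("scene","top"):
    imaging.camera(c)
    for n,d in(("trivet",tm),("cabinet_frame",fm)):
        l=imaging.cut_out(n,c)
        if l: d[c]=l[0]["pixels"].astype(np.float32); print(c,n,l[0]["p"],d[c].sum())
print("trivet",fit(trivet,tm,[.518,.310,.25],[.01,.01,.15]))
for c in tm: print(c,fit(trivet,{c:tm[c]},[.518,.310,.25],[.01,.01,.15]))
def frame(c,p):
    m=np.zeros((480*S,640*S),np.float32)
    fill(m,c,rz(p[2],box(-.136,-.120,-.1125,.1125,0,.331))+[p[0],p[1],0]); return cv2.resize(m,(640,480),interpolation=cv2.INTER_AREA)
def hull(M):
    u=cv2.findNonZero((M>0).astype(np.uint8)); m=np.zeros((480,640),np.float32); cv2.fillConvexPoly(m,cv2.convexHull(u),1); return m
fh={c:hull(M) for c,M in fm.items()}
o=fit(frame,fh,[.683,-.299,-.03],[.01,.01,.1]); print("cab",o)
for c in fh: print(c,fit(frame,{c:fh[c]},[.683,-.299,-.03],[.01,.01,.1]))
x,y,a=o[0]
for n,P in(("tip",[-.095,.0375,.258]),("valley",[-.071,.0375,.232])): print(n,rz(a,P)+[x,y,0])
for n in("mug",): print(n,imaging.tip_of(n,"top")[:1])
E
```

```text
scene trivet 0.65 501.0
scene cabinet_frame 0.97 2926.0
top trivet 0.92 376.0
top cabinet_frame 0.79 1392.0
trivet (array([0.52106434, 0.31089463, 0.27030896]), np.float64(0.6542746424674988))Traceback (most recent call last):
  File "<stdin>", line 9, in <module>
  File "h.py", line 28, in fit
    o=minimize(cost,p0,method="Nelder-Mead",options=dict(initial_simplex=sx,maxiter=90,xatol=1e-4,fatol=1e-4)); return o.x,o.fun
    res = _minimize_neldermead(fun, x0, args, callback, bounds=bounds,
                               **options)
    fxcc = func(xcc)
    fx = function(np.copy(x), *(wrapper_args + args))
  File "h.py", line 26, in cost
    return sum(1-np.minimum(f(c,p),M).sum()/np.maximum(f(c,p),M).sum() for c,M in masks.items())
  File "h.py", line 26, in <genexpr>
    return sum(1-np.minimum(f(c,p),M).sum()/np.maximum(f(c,p),M).sum() for c,M in masks.items())
                            ~^^^^^
  File "h.py", line 22, in trivet
    fill(m,c,rz(ang,box(x0,x1,y0,y1,0,.016))+t)
    ~~~~^^^^^^^^^^^^^^^^^^^^^^^^^^^^^^^^^^^^^^^
  File "h.py", line 11, in fill
    h=cv2.convexHull(((proj(c,P)+.5)*S-.5).astype(np.float32)); cv2.fillPoly(m,[np.round(h*16).astype(np.int32)],v,shift=4)
                       ~~~~^^^^^
  File "h.py", line 6, in proj
    k=imaging.calibration(c); K=np.array(k["camera_matrix"]); T=np.array(k["world_to_cam"])
ValueError: time passes only in moves, steps and waits
```

```bash
sed -i 's/^def proj/CAL={c:imaging.calibration(c) for c in("scene","top")}\ndef proj/; s/k=imaging.calibration(c);/k=CAL[c];/' h.py
python3 - <<'E'
from h import *
print({k:np.shape(v) for k,v in CAL["top"].items()})
tm={};fm={}
for c in("scene","top"):
    imaging.camera(c)
    for n,d in(("trivet",tm),("cabinet_frame",fm)):
        l=imaging.cut_out(n,c)
        if l: d[c]=l[0]["pixels"].astype(np.float32)
print("trivet",fit(trivet,tm,[.518,.310,.25],[.01,.01,.15]))
for c in tm: print(c,fit(trivet,{c:tm[c]},[.518,.310,.25],[.01,.01,.15]))
def frame(c,p):
    m=np.zeros((480*S,640*S),np.float32)
    fill(m,c,rz(p[2],box(-.136,-.120,-.1125,.1125,0,.331))+[p[0],p[1],0]); return cv2.resize(m,(640,480),interpolation=cv2.INTER_AREA)
def hull(M):
    u=cv2.findNonZero((M>0).astype(np.uint8)); m=np.zeros((480,640),np.float32); cv2.fillConvexPoly(m,cv2.convexHull(u),1); return m
fh={c:hull(M) for c,M in fm.items()}
o=fit(frame,fh,[.683,-.299,-.03],[.01,.01,.1]); print("cab",o)
for c in fh: print(c,fit(frame,{c:fh[c]},[.683,-.299,-.03],[.01,.01,.1]))
x,y,a=o[0]
for n,P in(("tip",[-.095,.0375,.258]),("valley",[-.071,.0375,.232])): print(n,rz(a,P)+[x,y,0])
print("mug",imaging.tip_of("mug","top")[:1], r.get_state()["time"])
E
```

```text
{'camera_matrix': (3, 3), 'world_to_cam': (4, 4)}
trivet (array([0.52090284, 0.3109658 , 0.25903949]), np.float64(0.5577099323272705))
scene (array([0.52035001, 0.31282674, 0.27159143]), np.float64(0.28619974851608276))
top (array([0.52154603, 0.31033789, 0.25981397]), np.float64(0.24083352088928223))
cab (array([ 0.6796268 , -0.29540076, -0.04066273]), np.float64(0.22865080833435059))
scene (array([ 0.67636984, -0.30047077, -0.05619686]), np.float64(0.08519154787063599))
top (array([ 0.66895059, -0.28817484, -0.00951444]), np.float64(0.12160152196884155))
tip [ 0.58622976 -0.25406986  0.258     ]
valley [ 0.61020992 -0.2550455   0.232     ]
mug [{'point': [0.6156, -0.0776, 0.0364], 'p': 0.89}] 1.65
```

```bash
python3 -m jog '[{"tx":6,"ty":-9,"tz":-2,"az":0.1},{"tx":12,"ty":-19,"tz":-5,"az":0.2},{"tx":17.3,"ty":-28.4,"tz":-9,"az":0.277},{"tx":17.3,"ty":-28.4,"tz":-17,"az":0.277},{"tx":17.3,"ty":-28.4,"tz":-17,"az":0.277},{"tx":17.3,"ty":-28.4,"tz":-17,"az":0.277},{"tx":17.3,"ty":-28.4,"tz":-17,"az":0.277},{"tx":17.3,"ty":-28.4,"tz":-17,"az":0.277}]' 8.54 40
python3 - <<'E'
from h import *
s=r.get_state();print(s["time"],s["ee_pos"],R.from_quat(s["tcp_rot"],scalar_first=True).as_matrix().round(3).tolist(),s["joint_positions"])
im=imaging.camera("scene"); cv2.imwrite("pics/s1.png",cv2.resize(im[150:300,150:350],None,fx=3,fy=3,interpolation=cv2.INTER_CUBIC)[:,:,::-1])
print([ (d["point"],d["p"]) for d in imaging.tip_of("trivet_pivot","scene")[:1]])
E
```

```text
1.65 [0.3037359  0.60279781 0.23133815] [[-0.893, 0.45, -0.0], [0.45, 0.893, 0.0], [0.0, 0.0, -1.0]] [ 9.53996967e-01  2.86299657e-01  1.57667592e+00  2.92780288e-05
  1.27860235e+00 -1.50005794e-01]
[([0.5148, 0.313, 0.0097], 0.83)]invalid input
```

View pics/s1.png

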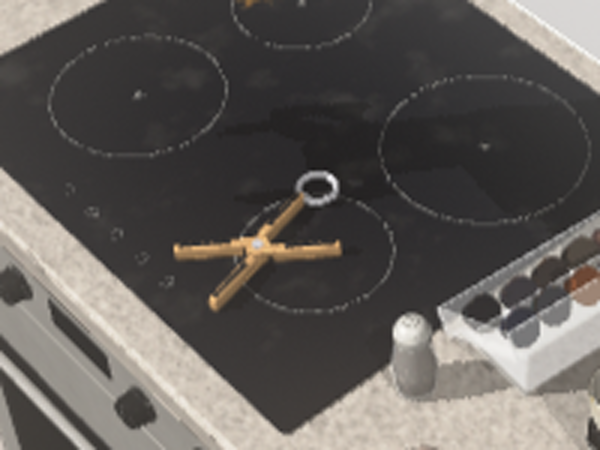

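The move was refused as invalid input and the arm hasn't moved. The picture shows the trivet still open (pivot at about (258,245) in the crop). I'll retry with all the keys given.

```bash
python3 -m jog '[{"tx":6,"ty":-9,"tz":-2,"ax":0,"ay":0,"az":0.1},{"tx":12,"ty":-19,"tz":-5,"ax":0,"ay":0,"az":0.2},{"tx":17.3,"ty":-28.4,"tz":-9,"ax":0,"ay":0,"az":0.277},{"tx":17.3,"ty":-28.4,"tz":-17,"ax":0,"ay":0,"az":0.277},{"tx":17.3,"ty":-28.4,"tz":-17,"ax":0,"ay":0,"az":0.277},{"tx":17.3,"ty":-28.4,"tz":-17,"ax":0,"ay":0,"az":0.277},{"tx":17.3,"ty":-28.4,"tz":-17,"ax":0,"ay":0,"az":0.277},{"tx":17.3,"ty":-28.4,"tz":-17,"ax":0,"ay":0,"az":0.277}]' 8.5 40
python3 - <<'E'
from h import *
s=r.get_state();print(s["time"],s["ee_pos"],R.from_quat(s["tcp_rot"],scalar_first=True).as_matrix().round(3).tolist(),s["joint_positions"])
im=imaging.camera("scene"); cv2.imwrite("pics/s2.png",cv2.resize(im[150:300,150:350],None,fx=3,fy=3,interpolation=cv2.INTER_CUBIC)[:,:,::-1])
E
```

```text
time: 2.75
ee_pos: [0.477, 0.3188, 0.0615]
tcp_rot: [-0.0, 0.095, 0.995, 0.0]
force: [0.1, -0.2, -0.1]
opening: 0.996
finger_force: 0.0
2.75 [0.47699523 0.31880851 0.06146496] [[-0.982, 0.19, -0.0], [0.19, 0.982, 0.0], [0.0, 0.0, -1.0]] [ 4.12221970e-01  2.66512473e-01  1.94088168e+00  4.81499583e-04
  9.34273198e-01 -9.67980122e-01]
```

View pics/s2.png

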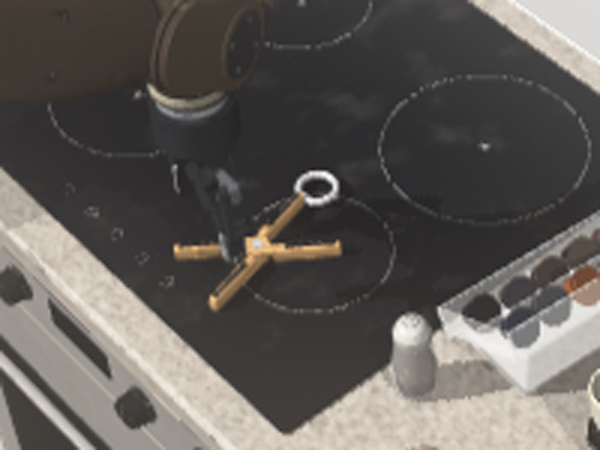

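The gripper is centred over the tail arms at about (205,250) in the crop. The near finger is outside the lower arm. Next: lower, then pinch.

```bash
python3 -m jog '[{"tx":0,"ty":0.05,"tz":-3,"ax":0,"ay":0,"az":0},{"tx":0,"ty":0.05,"tz":-5.6,"ax":0,"ay":0,"az":0},{"tx":0,"ty":0.05,"tz":-5.6,"ax":0,"ay":0,"az":0}]' 8.5 40
python3 -m jog '[{"tx":0,"ty":0,"tz":0.1,"ax":0,"ay":0,"az":0},{"tx":0,"ty":0,"tz":0.2,"ax":0,"ay":0,"az":0},{"tx":0,"ty":0,"tz":0.2,"ax":0,"ay":0,"az":0}]' 6.2 40
python3 -m jog '[{"tx":0,"ty":0,"tz":0.2,"ax":0,"ay":0,"az":0},{"tx":0,"ty":0,"tz":0.2,"ax":0,"ay":0,"az":0},{"tx":0,"ty":0,"tz":0.2,"ax":0,"ay":0,"az":0},{"tx":0,"ty":0,"tz":0.2,"ax":0,"ay":0,"az":0},{"tx":0,"ty":0,"tz":0.2,"ax":0,"ay":0,"az":0},{"tx":0,"ty":0,"tz":0.2,"ax":0,"ay":0,"az":0}]' 0 60
```

```text
time: 3.18
ee_pos: [0.4754, 0.3204, 0.0049]
tcp_rot: [-0.001, 0.094, 0.996, -0.0]
force: [0.0, 0.3, -1.1]
opening: 0.995
finger_force: 0.0
time: 3.55
ee_pos: [0.4782, 0.3204, 0.0092]
tcp_rot: [0.002, 0.095, 0.995, 0.001]
force: [0.1, 2.6, 1.3]
opening: 0.729
finger_force: 1.5
time: 4.3
ee_pos: [0.4771, 0.3194, 0.0097]
tcp_rot: [0.0, 0.095, 0.995, 0.0]
force: [-0.2, 0.7, 5.1]
opening: 0.224
finger_force: 60.2
```

```bash
python3 -m jog '[{"tx":0,"ty":0,"tz":2,"ax":0,"ay":0,"az":0},{"tx":-2,"ty":-2,"tz":8,"ax":0,"ay":0,"az":0},{"tx":-3,"ty":-4,"tz":14,"ax":0,"ay":0,"az":0},{"tx":-3,"ty":-6,"tz":20,"ax":0,"ay":0,"az":0},{"tx":-3,"ty":-6,"tz":20,"ax":0,"ay":0,"az":0},{"tx":-3,"ty":-6,"tz":20,"ax":0,"ay":0,"az":0}]' 0 80
python3 - <<'E'
from h import *
s=r.get_state();M=R.from_quat(s["tcp_rot"],scalar_first=True).as_matrix()
print(s["time"],s["ee_pos"],s["joint_positions"])
for c in("scene","top"):
    im=imaging.camera(c)
    for n in("trivet_ring","trivet_pivot"):
        l=imaging.tip_of(n,c)[:1]
        for d in l: print(c,n,d["p"],np.round(d["point"],4),"tool",np.round(M.T@(np.array(d["point"])-s["ee_pos"]),4))
    p=proj(c,[s["ee_pos"]])[0].astype(int); print(c,p)
    y,x=max(p[1]-75,0),max(p[0]-100,0)
    cv2.imwrite(f"pics/{c}3.png",cv2.resize(im[y:y+150,x:x+200],None,fx=3,fy=3,interpolation=cv2.INTER_CUBIC)[:,:,::-1])
E
```

```text
time: 5.05
ee_pos: [0.4459, 0.2589, 0.2086]
tcp_rot: [-0.001, 0.095, 0.995, -0.0]
force: [-0.2, -0.1, -3.1]
opening: 0.212
finger_force: 78.5
5.05 [0.44587651 0.25885061 0.20860558] [ 3.28993847e-01 -4.71005439e-02  1.98537633e+00  3.96109605e-05
  1.20501495e+00 -1.05150157e+00]
scene trivet_ring 0.9 [0.591  0.237  0.2091] tool [-0.1466  0.006  -0.0007]
scene trivet_pivot 0.78 [0.491  0.2506 0.2088] tool [-0.0459  0.0004 -0.0003]
scene [219 206]
top trivet_ring 0.51 [0.588  0.2367 0.2099] tool [-0.1437  0.0051 -0.0015]
top trivet_pivot 0.69 [0.4907 0.2488 0.2057] tool [-0.0459 -0.0014  0.0028]
top [233 254]
```

View pics/scene3.png

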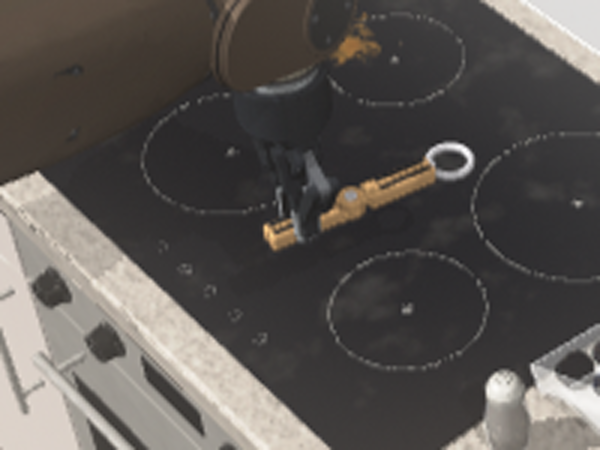

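The trivet is folded and gripped at about (290,230) in the crop, with the ring at (452,160). Now carry it round, tilted ring-up, to the front of the cabinet bay.

```bash
python3 -m jog '[{"tx":-2,"ty":-5,"tz":2,"ax":-0.01,"ay":-0.1,"az":0.03},{"tx":-4,"ty":-11,"tz":4,"ax":-0.02,"ay":-0.2,"az":0.05},{"tx":-4.6,"ty":-17,"tz":5,"ax":-0.035,"ay":-0.3,"az":0.07},{"tx":-4.6,"ty":-23,"tz":5,"ax":-0.045,"ay":-0.4,"az":0.1},{"tx":-4.6,"ty":-29,"tz":5,"ax":-0.06,"ay":-0.5,"az":0.12},{"tx":-4.6,"ty":-35,"tz":5,"ax":-0.069,"ay":-0.6,"az":0.145},{"tx":-4.6,"ty":-41,"tz":4,"ax":-0.069,"ay":-0.6,"az":0.145},{"tx":-4.6,"ty":-47,"tz":3,"ax":-0.069,"ay":-0.6,"az":0.145},{"tx":-4.6,"ty":-51.4,"tz":3,"ax":-0.069,"ay":-0.6,"az":0.145},{"tx":-4.6,"ty":-51.4,"tz":3,"ax":-0.069,"ay":-0.6,"az":0.145},{"tx":-4.6,"ty":-51.4,"tz":3,"ax":-0.069,"ay":-0.6,"az":0.145}]' 0 80
cat > look.py <<'E'
from h import *
import sys
s=r.get_state();M=R.from_quat(s["tcp_rot"],scalar_first=True).as_matrix()
print(s["time"],s["ee_pos"].round(4),s["joint_positions"].round(3),M.round(3).tolist())
acc={}
for c in("scene","top"):
    for k in range(int(sys.argv[1])):
        im=imaging.camera(c)
        for n in("trivet_ring","trivet_pivot","hook_tip","hook_valley"):
            for d in imaging.tip_of(n,c)[:1]: acc.setdefault((n,c),[]).append(np.r_[d["point"],d["p"]])
    if len(sys.argv)>2: cv2.imwrite(f"pics/{c}{sys.argv[2]}.png",cv2.resize(im[200:400,330:530],None,fx=3,fy=3,interpolation=cv2.INTER_CUBIC)[:,:,::-1])
for (n,c),v in acc.items():
    m=np.median(v,0); print(n,c,len(v),m.round(4),"std",np.std(v,0).round(4)[:3],"tool",(M.T@(m[:3]-s["ee_pos"])).round(4))
print("nominal ring",(s["ee_pos"]+M@[-.142,.003,-.003]).round(4),r.get_state()["time"])
E
python3 look.py 4 4
```

```text
time: 6.72
ee_pos: [0.4012, -0.2533, 0.2389]
tcp_rot: [0.295, 0.02, 0.955, -0.005]
force: [-0.0, -0.2, -2.8]
opening: 0.21
finger_force: 79.3
6.725 [ 0.4012 -0.2533  0.2389] [-1.045 -0.453  2.333  0.602  1.002 -2.839] [[-0.825, 0.041, 0.564], [0.035, 0.999, -0.022], [-0.564, 0.002, -0.826]]
trivet_ring scene 4 [ 0.5224 -0.2531  0.3221  0.575 ] std [0.002  0.0011 0.0008] tool [-0.1469  0.0053 -0.0004]
trivet_pivot scene 3 [ 0.4376 -0.2514  0.2659  0.84  ] std [0.0004 0.0007 0.0002] tool [-0.0452  0.0034 -0.0019]
hook_tip scene 3 [ 0.5878 -0.2556  0.2588  0.82  ] std [0.0007 0.0016 0.0002] tool [-0.1653  0.0054  0.0888]
hook_valley scene 4 [ 0.6147 -0.2558  0.2317  0.89  ] std [0.001  0.0004 0.0013] tool [-0.1722  0.0062  0.1263]
trivet_ring top 4 [ 0.5188 -0.2544  0.3239  0.76  ] std [0.0008 0.0019 0.0017] tool [-0.1451  0.0039 -0.0039]
trivet_pivot top 4 [ 0.4392 -0.2567  0.2676  0.84  ] std [0.0009 0.0023 0.0013] tool [-0.0476 -0.0018 -0.0022]
hook_tip top 4 [ 0.5878 -0.2548  0.2563  0.82  ] std [0.001  0.0013 0.0013] tool [-0.1638  0.0062  0.0908]
hook_valley top 4 [ 0.6125 -0.2568  0.2295  0.805 ] std [0.0018 0.002  0.0017] tool [-0.1692  0.0051  0.1269]
nominal ring [ 0.5168 -0.2552  0.3215] 8.725
```

The tool reaches this pose, but joint 6 is at its limit. It should relax as the reach grows, so I'll go down and forward with care.

```bash
python3 -m jog '[{"tx":0.3,"ty":0,"tz":-1.5,"ax":0,"ay":0,"az":0},{"tx":0.5,"ty":0,"tz":-3,"ax":0,"ay":0,"az":0},{"tx":0.5,"ty":-0.1,"tz":-5,"ax":0,"ay":0,"az":0},{"tx":0.5,"ty":-0.1,"tz":-5,"ax":0,"ay":0,"az":0}]' 0 80
python3 look.py 1 5
```

```text
time: 9.22
ee_pos: [0.413, -0.245, 0.1943]
tcp_rot: [0.288, 0.027, 0.957, -0.006]
force: [0.0, -0.4, -2.6]
opening: 0.212
finger_force: 79.3
9.225 [ 0.413  -0.245   0.1943] [-0.993 -0.383  2.368  0.613  0.888 -2.838] [[-0.833, 0.054, 0.55], [0.048, 0.999, -0.027], [-0.551, 0.004, -0.834]]
trivet_ring scene 1 [ 0.5351 -0.2453  0.2705  0.62  ] std [0. 0. 0.] tool [-0.1438  0.0067  0.0036]
trivet_pivot scene 1 [ 0.4489 -0.2434  0.2199  0.92  ] std [0. 0. 0.] tool [-0.044   0.0037 -0.0017]
hook_tip scene 1 [ 0.5888 -0.2568  0.258   0.76  ] std [0. 0. 0.] tool [-0.1822 -0.0019  0.0439]
hook_valley scene 1 [ 0.6153 -0.2541  0.2331  0.82  ] std [0. 0. 0.] tool [-0.1904  0.0021  0.0792]
trivet_ring top 1 [ 0.5324 -0.2509  0.282   0.8   ] std [0. 0. 0.] tool [-0.1481  0.001  -0.0073]
trivet_pivot top 1 [ 0.4523 -0.2504  0.224   0.76  ] std [0. 0. 0.] tool [-0.0494 -0.0031 -0.003 ]
hook_tip top 1 [ 0.5873 -0.2559  0.2563  0.87  ] std [0. 0. 0.] tool [-0.1799 -0.0011  0.0445]
hook_valley top 1 [ 0.6117 -0.257   0.2306  0.72  ] std [0. 0. 0.] tool [-0.1861 -0.001   0.0794]
nominal ring [ 0.5298 -0.2487  0.275 ] 9.725
```

View pics/scene5.png

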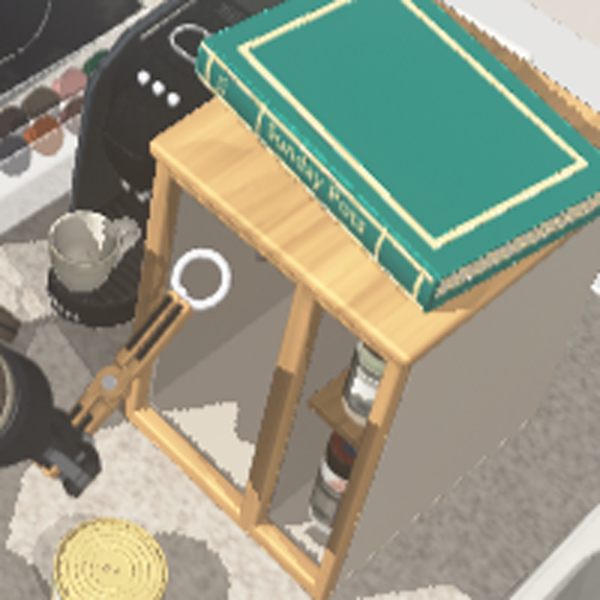

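The ring is just in front of the opening at about (202,278) in the crop, with clear space all round. The arm clamped slightly at joint 6's limit, which moved the pose about 1 cm. I'll ease forward and recheck.

```bash
python3 -m jog '[{"tx":1,"ty":-0.2,"tz":0,"ax":0,"ay":0,"az":-0.01},{"tx":2,"ty":-0.3,"tz":0,"ax":0,"ay":0,"az":-0.01},{"tx":2.5,"ty":-0.3,"tz":0,"ax":0,"ay":0,"az":-0.01},{"tx":2.5,"ty":-0.3,"tz":0,"ax":0,"ay":0,"az":-0.01}]' 0 80
python3 look.py 2
```

```text
time: 10.22
ee_pos: [0.4389, -0.2495, 0.197]
tcp_rot: [0.289, 0.031, 0.957, -0.009]
force: [0.2, 0.2, -2.7]
opening: 0.208
finger_force: 79.4
10.225 [ 0.4389 -0.2495  0.197 ] [-0.939 -0.323  2.32   0.607  0.839 -2.789] [[-0.831, 0.065, 0.552], [0.054, 0.998, -0.036], [-0.553, 0.0, -0.833]]
trivet_ring scene 2 [ 0.5608 -0.2532  0.2762  0.725 ] std [0.0006 0.0008 0.0003] tool [-0.1453  0.0043  0.0014]
trivet_pivot scene 2 [ 0.4764 -0.248   0.2242  0.845 ] std [0.0003 0.0003 0.0001] tool [-0.0461  0.004  -0.002 ]
hook_tip scene 2 [ 0.5874 -0.2556  0.2601  0.845 ] std [0.001  0.0015 0.0003] tool [-0.1587  0.0036  0.0296]
hook_valley scene 2 [ 0.6132 -0.2563  0.2317  0.74  ] std [0.0002 0.0007 0.0011] tool [-0.1645  0.0045  0.0676]
trivet_ring top 2 [ 0.5594 -0.2525  0.2812  0.715 ] std [0.002  0.0027 0.0026] tool [-0.1469  0.0049 -0.0035]
trivet_pivot top 2 [ 0.4782 -0.254   0.2248  0.955 ] std [0.     0.0013 0.0009] tool [-0.0483 -0.002  -0.0014]
hook_tip top 2 [ 0.5896 -0.2561  0.2548  0.595 ] std [0.001  0.0002 0.0003] tool [-0.1576  0.0032  0.0352]
hook_valley top 2 [ 0.6106 -0.2599  0.2304  0.67  ] std [0.001  0.0007 0.0013] tool [-0.1618  0.0008  0.0673]
nominal ring [ 0.5555 -0.2541  0.2781] 11.225
```

```bash
python3 -m jog '[{"tx":0.8,"ty":-0.1,"tz":-0.3,"ax":0,"ay":0,"az":0},{"tx":1.7,"ty":-0.15,"tz":-0.65,"ax":0,"ay":0,"az":0},{"tx":2.2,"ty":-0.2,"tz":-1.1,"ax":0,"ay":0,"az":0},{"tx":2.7,"ty":-0.25,"tz":-1.6,"ax":0,"ay":0,"az":0},{"tx":3.2,"ty":-0.25,"tz":-2.2,"ax":0,"ay":0,"az":0},{"tx":3.2,"ty":-0.25,"tz":-2.2,"ax":0,"ay":0,"az":0},{"tx":3.2,"ty":-0.25,"tz":-2.2,"ax":0,"ay":0,"az":0}]' 0 80
sed -i 's/im\[200:400,330:530\],None,fx=3,fy=3/im[240:340,360:480],None,fx=5,fy=5/' look.py
python3 look.py 2 6
```

```text
time: 12.1
ee_pos: [0.4705, -0.2523, 0.1751]
tcp_rot: [0.289, 0.031, 0.957, -0.01]
force: [-0.4, -0.5, -3.6]
opening: 0.214
finger_force: 79.4
12.1 [ 0.4705 -0.2523  0.1751] [-0.879 -0.214  2.281  0.63   0.751 -2.782] [[-0.831, 0.066, 0.553], [0.055, 0.998, -0.036], [-0.554, -0.0, -0.833]]
trivet_ring scene 2 [ 0.593  -0.2543  0.2545  0.62  ] std [0.001  0.0008 0.0001] tool [-0.1459  0.006   0.0017]
hook_tip scene 2 [ 0.5894 -0.2548  0.2616  0.79  ] std [0.0007 0.001  0.0003] tool [-0.1469  0.0053 -0.0062]
hook_valley scene 2 [ 0.6139 -0.2548  0.2318  0.765 ] std [0.0002 0.0004 0.0001] tool [-0.1507  0.007   0.0322]
trivet_pivot scene 1 [ 0.5081 -0.2543  0.2017  0.75  ] std [0. 0. 0.] tool [-0.0461  0.0005 -0.0013]
trivet_ring top 2 [ 0.59   -0.2581  0.2606  0.725 ] std [0.0005 0.0008 0.0014] tool [-0.1469  0.002  -0.0049]
trivet_pivot top 2 [ 0.5088 -0.256   0.2021  0.8   ] std [0.     0.0002 0.0008] tool [-0.047  -0.0012 -0.0011]
hook_tip top 2 [ 0.5883 -0.255   0.2561  0.655 ] std [0.0013 0.0025 0.0018] tool [-0.1429  0.005  -0.0022]
hook_valley top 2 [ 0.6126 -0.2592  0.2285  0.675 ] std [0.0011 0.001  0.0018] tool [-0.148   0.0024  0.0343]
nominal ring [ 0.587  -0.257   0.2562] 13.1
```

View pics/scene6.png

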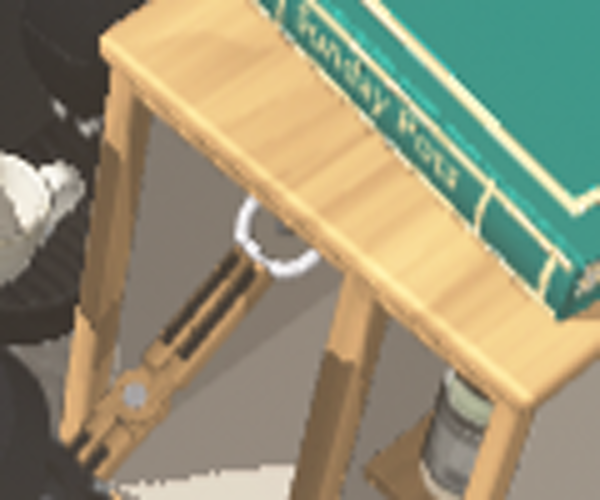

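The dark hook tip, at about (285,228) in the crop, shows inside the ring and roughly centred. Continue along the prong.

```bash
python3 -m jog '[{"tx":0.4,"ty":0,"tz":-0.4,"ax":0,"ay":0,"az":0},{"tx":0.8,"ty":0,"tz":-0.9,"ax":0,"ay":0,"az":0},{"tx":1.2,"ty":-0.05,"tz":-1.4,"ax":0,"ay":0,"az":0},{"tx":1.4,"ty":-0.05,"tz":-1.9,"ax":0,"ay":0,"az":0},{"tx":1.4,"ty":-0.05,"tz":-2,"ax":0,"ay":0,"az":0},{"tx":1.4,"ty":-0.05,"tz":-2,"ax":0,"ay":0,"az":0}]' 0 80
python3 look.py 2 7
```

```text
time: 13.85
ee_pos: [0.4847, -0.2531, 0.1556]
tcp_rot: [0.289, 0.032, 0.957, -0.01]
force: [-2.5, -0.2, 1.0]
opening: 0.21
finger_force: 79.7
13.85 [ 0.4847 -0.2531  0.1556] [-0.853 -0.151  2.268  0.658  0.696 -2.802] [[-0.83, 0.066, 0.553], [0.055, 0.998, -0.037], [-0.554, -0.001, -0.832]]
trivet_ring scene 2 [ 0.6055 -0.2571  0.2392  0.61  ] std [0.0005 0.0011 0.0003] tool [-0.1469  0.0039 -0.0026]
trivet_pivot scene 2 [ 0.5217 -0.2543  0.18    0.805 ] std [0.0008 0.0008 0.0003] tool [-0.0444  0.0012  0.0002]
hook_tip scene 2 [ 0.5898 -0.2543  0.2572  0.69  ] std [0.0019 0.0017 0.0027] tool [-0.1437  0.0057 -0.0263]
hook_valley scene 2 [ 0.614  -0.2569  0.2307  0.8   ] std [0.0011 0.0009 0.0006] tool [-0.1492  0.0047  0.0092]
trivet_ring top 2 [ 0.6001 -0.258   0.2414  0.745 ] std [0.0007 0.0017 0.0027] tool [-0.1436  0.0027 -0.0074]
trivet_pivot top 2 [ 0.5203 -0.2555  0.1836  0.63  ] std [0.001  0.0017 0.0004] tool [-0.0452 -0.0001 -0.0035]
hook_tip top 2 [ 0.5876 -0.2527  0.256   0.77  ] std [0.0008 0.0001 0.0008] tool [-0.141   0.0071 -0.0266]
hook_valley top 2 [ 0.6138 -0.2565  0.229   0.885 ] std [0.001  0.0006 0.0009] tool [-0.1481  0.0051  0.0106]
nominal ring [ 0.6012 -0.2577  0.2369] 14.85
```

View pics/scene7.png

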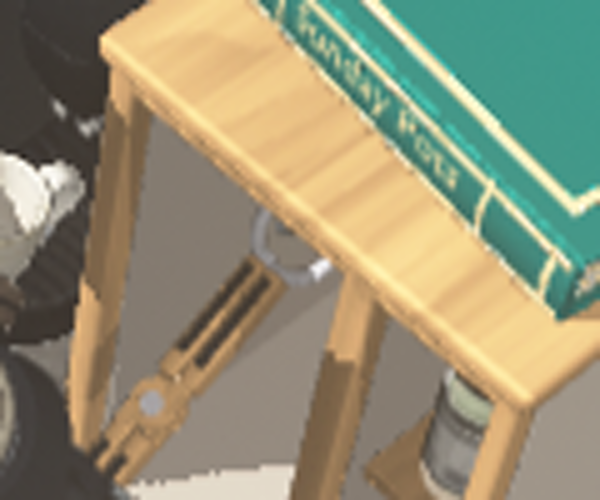

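The ring is over the prong at about (287,245) in the crop, 23 mm past the tip, and its weight is on the hook: wrist Fz rose about 4 N. Release and back off along the tool axis.

```bash
python3 -m jog '[{"tx":0,"ty":0,"tz":0,"ax":0,"ay":0,"az":0},{"tx":0,"ty":0,"tz":0,"ax":0,"ay":0,"az":0},{"tx":-1.5,"ty":0.1,"tz":2.2,"ax":0,"ay":0,"az":0},{"tx":-3.5,"ty":0.2,"tz":5,"ax":0,"ay":0,"az":0},{"tx":-4.5,"ty":0.3,"tz":7.5,"ax":0,"ay":0,"az":0},{"tx":-5.5,"ty":0.5,"tz":9.5,"ax":0,"ay":0,"az":-0.1},{"tx":-6.5,"ty":1,"tz":10.5,"ax":0,"ay":0,"az":-0.2},{"tx":-6.5,"ty":1,"tz":10.5,"ax":0,"ay":0,"az":-0.2}]' 6 80
python3 -m jog '[{"tx":0,"ty":0,"tz":0,"ax":0,"ay":0,"az":0},{"tx":0,"ty":0,"tz":0,"ax":0,"ay":0,"az":0},{"tx":0,"ty":0,"tz":0,"ax":0,"ay":0,"az":0},{"tx":0,"ty":0,"tz":0,"ax":0,"ay":0,"az":0},{"tx":0,"ty":0,"tz":0,"ax":0,"ay":0,"az":0},{"tx":0,"ty":0,"tz":0,"ax":0,"ay":0,"az":0},{"tx":0,"ty":0,"tz":0,"ax":0,"ay":0,"az":0},{"tx":0,"ty":0,"tz":0,"ax":0,"ay":0,"az":0},{"tx":0,"ty":0,"tz":0,"ax":0,"ay":0,"az":0},{"tx":0,"ty":0,"tz":0,"ax":0,"ay":0,"az":0},{"tx":0,"ty":0,"tz":0,"ax":0,"ay":0,"az":0},{"tx":0,"ty":0,"tz":0,"ax":0,"ay":0,"az":0}]'
for i in 1 2 3 4; do python3 -m jog '[{"tx":0,"ty":0,"tz":0,"ax":0,"ay":0,"az":0},{"tx":0,"ty":0,"tz":0,"ax":0,"ay":0,"az":0},{"tx":0,"ty":0,"tz":0,"ax":0,"ay":0,"az":0},{"tx":0,"ty":0,"tz":0,"ax":0,"ay":0,"az":0},{"tx":0,"ty":0,"tz":0,"ax":0,"ay":0,"az":0},{"tx":0,"ty":0,"tz":0,"ax":0,"ay":0,"az":0},{"tx":0,"ty":0,"tz":0,"ax":0,"ay":0,"az":0},{"tx":0,"ty":0,"tz":0,"ax":0,"ay":0,"az":0},{"tx":0,"ty":0,"tz":0,"ax":0,"ay":0,"az":0},{"tx":0,"ty":0,"tz":0,"ax":0,"ay":0,"az":0},{"tx":0,"ty":0,"tz":0,"ax":0,"ay":0,"az":0},{"tx":0,"ty":0,"tz":0,"ax":0,"ay":0,"az":0}]' >/dev/null; done
sed -i 's/im\[240:340,360:480\],None,fx=5,fy=5/im[200:400,330:530],None,fx=3,fy=3/' look.py
python3 look.py 2 8
```

```text
time: 15.85
ee_pos: [0.4197, -0.2424, 0.2613]
tcp_rot: [0.288, 0.126, 0.949, -0.039]
force: [1.4, -0.5, 0.7]
opening: 0.704
finger_force: 0.0
time: 17.35
ee_pos: [0.4195, -0.2428, 0.2602]
tcp_rot: [0.287, 0.127, 0.949, -0.038]
force: [-0.8, -1.0, 0.4]
opening: 0.704
finger_force: 0.0
23.35 [ 0.4195 -0.2428  0.2602] [-0.915 -0.497  2.319  0.448  0.884 -2.43 ] [[-0.803, 0.263, 0.534], [0.219, 0.965, -0.146], [-0.554, -0.0, -0.833]]
trivet_ring scene 2 [ 0.6136 -0.256   0.2224  0.84  ] std [0.0008 0.0023 0.0015] tool [-0.1379  0.0383  0.1371]
trivet_pivot scene 2 [ 0.611  -0.256   0.1258  0.7   ] std [0.0005 0.0006 0.0013] tool [-0.0823  0.0376  0.2161]
hook_tip scene 2 [ 0.5904 -0.2553  0.2592  0.79  ] std [0.0005 0.0003 0.0001] tool [-0.1396  0.0328  0.094 ]
hook_valley scene 2 [ 0.6136 -0.2574  0.2312  0.66  ] std [0.0001 0.0002 0.0002] tool [-0.1432  0.0369  0.13  ]
trivet_ring top 1 [ 0.6104 -0.2588  0.2255  0.77  ] std [0. 0. 0.] tool [-0.1377  0.0347  0.1332]
trivet_pivot top 2 [ 0.4966 -0.1617  0.0684  0.555 ] std [0.1155 0.0998 0.0576] tool [0.062  0.0986 0.189 ]
hook_tip top 2 [ 0.5862 -0.2568  0.2569  0.765 ] std [0.0016 0.0001 0.0013] tool [-0.1352  0.0302  0.0939]
hook_valley top 2 [ 0.6127 -0.2588  0.2304  0.895 ] std [0.0006 0.0013 0.0016] tool [-0.1423  0.0353  0.1303]
nominal ring [ 0.5328 -0.2705  0.3413] 24.35
```

View pics/scene8.png

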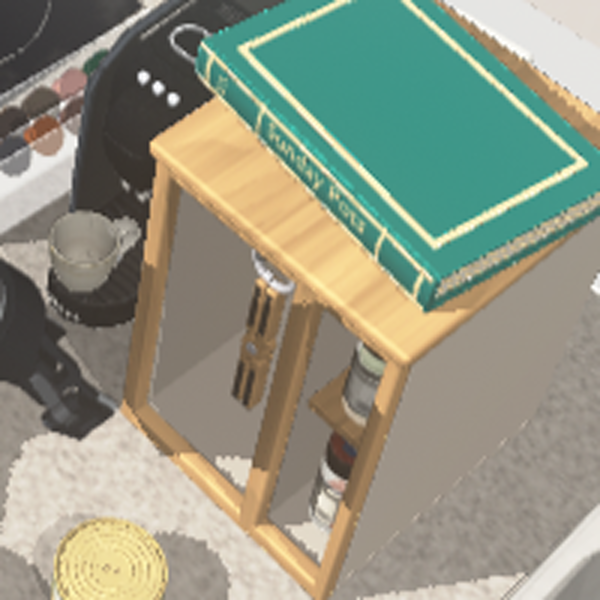

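The trivet hangs shut and vertical: ring at about (272,270) and lower end at (250,405) in the crop. The gripper is clear and the other things haven't moved. I'll check for residual swing, then hand in.

```bash
python3 -m jog '[{"tx":0,"ty":0,"tz":0,"ax":0,"ay":0,"az":0},{"tx":0,"ty":0,"tz":0,"ax":0,"ay":0,"az":0},{"tx":0,"ty":0,"tz":0,"ax":0,"ay":0,"az":0},{"tx":0,"ty":0,"tz":0,"ax":0,"ay":0,"az":0},{"tx":0,"ty":0,"tz":0,"ax":0,"ay":0,"az":0},{"tx":0,"ty":0,"tz":0,"ax":0,"ay":0,"az":0},{"tx":0,"ty":0,"tz":0,"ax":0,"ay":0,"az":0},{"tx":0,"ty":0,"tz":0,"ax":0,"ay":0,"az":0},{"tx":0,"ty":0,"tz":0,"ax":0,"ay":0,"az":0},{"tx":0,"ty":0,"tz":0,"ax":0,"ay":0,"az":0},{"tx":0,"ty":0,"tz":0,"ax":0,"ay":0,"az":0},{"tx":0,"ty":0,"tz":0,"ax":0,"ay":0,"az":0}]'
python3 - <<'E'
from h import *
I=[imaging.camera("scene")[280:340,400:440].astype(int) for _ in range(6)]
d=[np.abs(i-I[0]).mean().round(3) for i in I[1:]]; print(d)
if max(d)<1.0: print(job_done())
E
```

```text
time: 25.85
ee_pos: [0.4195, -0.2428, 0.2602]
tcp_rot: [0.287, 0.127, 0.949, -0.038]
force: [-0.6, 0.8, -0.4]
opening: 0.704
finger_force: 0.0
[np.float64(0.351), np.float64(0.346), np.float64(0.347), np.float64(0.34), np.float64(0.351)]Traceback (most recent call last):
  File "<stdin>", line 4, in <module>
NameError: name 'job_done' is not defined
```

```bash
python3 -c "
from rig import job_done
print(job_done())"
```

```text
the job is handed in; nothing more can be done
None
```

The trivet is snapped shut and hangs freely and still by its ring on the hook in the left bay; I handed the job in at about 26 s, and nothing else looked moved in the last picture.

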